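# Put the hairbrush away in the valet box

### The arm

A 6-joint arm with a two-finger parallel gripper is mounted at the origin on the work surface. World frame = base frame: x ahead of the robot, y to its left, z up, the work surface at z = 0. Lengths are in m, angles in rad, forces in N, time in s.
With the tool pointing down it reaches from about 0.35 to 0.775 m from the base axis. Payload 7.3 kg.
Tool frame: the origin (TCP) lies midway between the tips of the shut fingers; the grasp point (between the pads) lies 19 mm behind it; z points along the fingers, y is the line along which they close (so a half turn about z gives the same grasp; the last joint's range is limited). The gripper opens to 92 mm and grips with 3 to 60 N. Pads are 19 mm wide; open, the fingers measure 130 mm over their backs; the gripper's body (75 mm by 190 mm) begins 47 mm behind the grasp point.
Start: joints at [1.063, 0.342, 1.524, -0, 1.275, -0.146], TCP at [0.186, 0.491, 0.227] pointing down, gripper open.
Joint ranges: [-2.53, 2.53], [-0.77, 2.02], [0.04, 2.7], [-1, 4.14], [0.28, 2.66], [-3.11, 3.11]. Speed limits (rad/s): [2.57, 2.57, 3.14, 3.14, 3.14, 3.14].

### API

Orientations are given as [roll, pitch, yaw] about the fixed x, y, z axes, in that order (R = Rz(yaw) Ry(pitch) Rx(roll)).
In Python, from cell import monitor, vision, workorder gives the robot as it stands.
- The arm moves only by the tool move_arm, never from a script. Its argument "rows" is a list of rows, each a list of 5 numbers: the shift along the world's x, y, z in mm, then the turn about the world's z in rad, then the closure, from -1 (fully open) to 1 (shut). A call has 1 to 12 rows; each row shifts and turns the commanded pose from where the row before left it; what a row does not reach is not made up. A row lasts 1/10 s, in which the tool goes at most 50 mm and 8.59 degrees, less where a joint would pass 70% of its speed; a pose out of reach is approached as far as the arm can. A call is refused whole if a number of a shift passes 50 or a number of a turn 0.15, either way. A call with a gripper value outside its range is refused whole. The fingers move at their own pace and stop on an object; "newtons" is the grip in N (left out, the last holds). Time passes only in rows, so rows that do not move let the fingers close. It gives the time, the measured TCP pose, the force, the opening and the grip force at its end, in the units of the state.
- monitor.observe(): the state, without advancing time (a new reading comes with each control period).
- vision.read_camera(name): name is "side" or "top" or "wrist"; returns the picture (400x640x3 uint8, red, green, blue); there is no depth.
- vision.get_calibration(name): a dict with "K" (3x3 intrinsics, pixels), "T" (4x4, takes a point from camera to world coordinates); the wrist camera has in their place "mount" (4x4, takes a point from camera to tool coordinates, whose origin is the TCP and whose axes are the flange's). Camera axes: x right, y up, looking along -z (the intrinsics and any distortion apply to the point x, -y, -z); pixel columns grow to the right and rows downward; lengths in m; the calibration is good to about 2 mm. A picture is of the moment at which its call begins: read the wrist's pose just before it. get_calibration takes no time and is no camera call.
- workorder.hand_in(): hands the job in; it is judged then, once.
The state is a dict: "time": time; "qpos": joint angles; "qvel": joint speeds; "joint_efforts": joint torques, N m; "tool_pos": TCP position; "tool_rot": TCP orientation; "contact_force": force on the tool from outside, world axes, zero at the start; "torque": the same for the moment, N m; "opening": finger opening in m; "grip_force": force on a finger pad.
Only numpy, scipy, OpenCV 4.12 (cv2) and the standard library are available. Lean on these libraries where they do the work, as an engineer would, in place of code of your own. Each camera call takes 0.05 s, during which the arm holds its last target. There are 200 camera calls.

### The job

Put the brown hairbrush away in the wooden valet box: swing its door, which stands ajar, wide open, slide the brush head first through the doorway under the box's top until all of it, handle too, is inside with its bristles down on the floor of the bay, and swing the door fully shut again. Leave the other things on the dresser where they are.

Things in the scene. Friction and masses are not known exactly. Their poses are not given: they have to be found in the camera images.
- valet_box: Fixed wooden valet box 213 mm deep, 190 wide, 68 high. Origin: centre of its bay's doorway in the plane of the front, at dresser level. x points into the bay, y to the left as one looks in. Bay 80 mm wide (y -40 to 40) between 10 mm side walls that begin at x=0; its floor, 6 mm high, begins at x=0 as a step. The rest (y -50 to -140 mm) is a closed compartment with a dummy front, not used.
- bay_top (a point): Middle of the front edge of the bay's top board, on its underside: x=30 mm, y=0 of the valet box, 60 mm above the dresser. The board is 8 mm thick and runs from here to the back; ahead of it the first 30 mm of the bay are open above, as a finger notch. Axes as the box.
- bay_back (a point): Middle of the stop at the back of the bay, on its floor: x=205 mm, y=0 of the valet box, 6 mm above the dresser. Axes as the box.
- door_hinge (a point): On the door's upright hinge axis: x=0, y=+50 mm of the valet box, 36 mm above the dresser. Turns with the door: the panel reaches 99 mm along -y of this point, its inner face at x=0 and its outer face at x=-12 mm, from 6 to 66 mm above the dresser. Plain panel with a flat brass disc, no projecting handle.
- valet_door (a joint): Door of the bay. 0 rad = shut, lying against the front; grows as it swings outwards; at 1.57 it points straight out along -x of the box with its inner face looking to the box's -y; limit 1.85. Starts ajar (0.3 to 0.8), so a fingertip fits behind it. Light friction (about 0.03 N m), no spring, stays where it is left.
- brush_center (a point): Centre of the loose brown hairbrush, 18 mm above its underside. 186 mm long, 36 high, 0.1 to 0.2 kg, lying bristles down. x points to the head, z up. Head: x 0 to 93 mm, 62 wide, round ended, resting on a bristle block (x 13 to 80, 40 wide). Handle: bar 26 mm wide, x -93 (square end) to 0, from 20 to 36 mm above the underside, free below. Centre of mass about 25 mm to the head side.
- brush_head (a point): Foremost point of the hairbrush's head end, 93 mm ahead of the brush's centre, 28 mm above its underside. Same axes as brush_center.
- aftershave: Bystander: clear glass aftershave bottle with dark cap, 56 mm across, 116 mm high. Origin: centre of its foot.
- coin_dish: Bystander: white ceramic coin dish with painted marigolds, 100 mm across, 22 mm high. Origin: centre of its foot.
- nail_clipper: Bystander: steel nail clipper, 80 mm long (x), 14 mm wide, 10 mm high. Origin: centre of its underside.
- comb: Bystander: black comb, 150 mm long (x), 33 mm wide, 5 mm high. Origin: about the centre of its underside.
- deodorant: Bystander: grey and white deodorant stick, 48 mm across, 125 mm high. Origin: centre of its foot.
- glasses_case: Bystander: dark glasses case, 160 x 62 x 40 mm. Origin: centre of its underside.
- remote: Bystander: black remote control, 150 x 45 x 18 mm. Origin: centre of its underside.

How it is judged:
By the outcome, as a careful person would: the job done as asked, in the order asked, and still so for the second after the job is handed in, with the robot touching nothing.
It also fails if it takes over 72 s, if anything falls off the work surface, if the arm or the gripper's body presses on something with over 40 N, if the wrist force passes 120 N, or if a joint passes its speed limit or range.

## Working session

There is one attempt and no reset: what is moved stays moved. The work goes in short steps, Python scripts to look and compute and a tool call to move; the robot and the scene stay as the last step left them, time stands still between calls to the robot, and variables do not carry over. Pictures are saved under pics/ and viewed, at most 12 in all, crops included, and the job is handed in when it is done.

Besides the shell and the picture viewer there is one more tool, called as name(argument=value, ...), one argument or row to a line, values as JSON. move_arm: Moves the arm, as the interface text tells. Its arguments: {"type":"object","properties":{"rows":{"type":"array","items":{"type":"array","items":{"type":"number"}}},"newtons":{"type":"number"}},"required":["rows"]}

```bash
mkdir -p pics; ls; cat > h.py <<'E'
import numpy as np, cv2
from cell import monitor, vision, workorder
def cast(name,px,z,T=None):
    c=vision.get_calibration(name); K=np.array(c["K"]); T=np.array(c["T"]) if T is None else T
    px=np.atleast_2d(np.array(px,float)); d=np.c_[px,np.ones(len(px))]@np.linalg.inv(K).T
    d=d*[1,-1,-1]; d=d@T[:3,:3].T; o=T[:3,3]
    return o+d*((z-o[2])/d[:,2])[:,None]
def proj(name,P,T=None):
    c=vision.get_calibration(name); K=np.array(c["K"]); T=np.array(c["T"]) if T is None else T
    p=(np.atleast_2d(P)-T[:3,3])@T[:3,:3]; p=p*[1,-1,-1]; q=p@K.T
    return q[:,:2]/q[:,2:]
def save(name,fn):
    im=vision.read_camera(name); cv2.imwrite("pics/"+fn,im[:,:,::-1]); return im
E
python3 - <<'E'
from h import *
for n in("top","side"):
    save(n,n+"0.png"); c=vision.get_calibration(n); print(n,{k:np.round(v,3).tolist() if k in"KT" else v for k,v in c.items()})
print(vision.get_calibration("wrist")); print(monitor.observe())
E
```

```text
pics
top {'K': [[441.651, 0.0, 327.916], [0.0, 441.651, 201.914], [0.0, 0.0, 1.0]], 'T': [[-0.01, 0.985, -0.174, 0.326], [-1.0, -0.008, 0.015, -0.012], [0.014, 0.174, 0.985, 1.485], [0.0, 0.0, 0.0, 1.0]]}
side {'K': [[457.674, 0.0, 318.256], [0.0, 457.674, 202.738], [0.0, 0.0, 1.0]], 'T': [[0.93, 0.232, -0.285, 0.221], [-0.367, 0.554, -0.747, -0.949], [-0.015, 0.799, 0.601, 0.799], [0.0, 0.0, 0.0, 1.0]]}
{'K': array([[306.47837179,   0.        , 317.78158096],
       [  0.        , 306.47837179, 197.28664181],
       [  0.        ,   0.        ,   1.        ]]), 'mount': array([[-3.18457014e-04,  9.58440833e-01,  2.85291198e-01,
         7.63524118e-02],
       [ 9.99999939e-01,  3.46388784e-04, -4.74468209e-05,
         1.44897846e-04],
       [-1.44296642e-04,  2.85291165e-01, -9.58440885e-01,
        -1.57780746e-01],
       [ 0.00000000e+00,  0.00000000e+00,  0.00000000e+00,
         1.00000000e+00]])}
{'time': 0.1, 'qpos': array([ 1.06298513e+00,  3.42661404e-01,  1.52490732e+00,  4.05099683e-06,
        1.27539137e+00, -1.46014221e-01]), 'qvel': array([ 5.67936617e-05, -3.04602799e-04, -4.82822627e-03, -4.13779237e-04,
       -3.97723362e-04, -1.68033176e-03]), 'joint_efforts': array([ 2.40978974e-03, -4.32004380e+01, -2.44697589e+01,  7.18714390e-02,
        5.26046182e-02, -9.22631989e-05]), 'tool_pos': array([0.18563768, 0.49070582, 0.22611507]), 'tool_rot': array([-3.14024032e+00, -2.02790082e-04,  2.77979435e+00]), 'contact_force': array([ 0.01938706, -0.56297721,  0.52405742]), 'torque': array([-0.01053926, -0.04719778, -0.00102427]), 'grip_force': 0.0, 'opening': 0.09210427283216584}
```

View pics/top0.png

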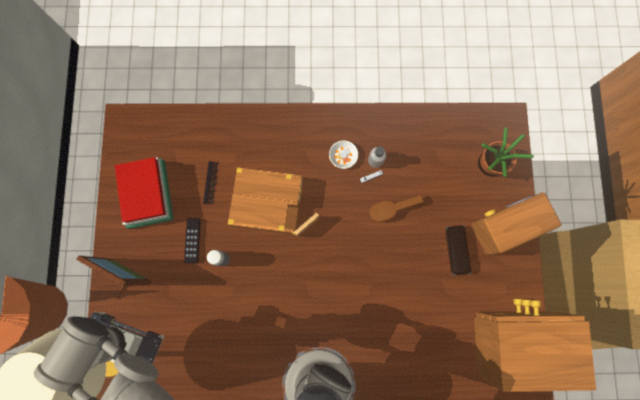

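View pics/side0.png

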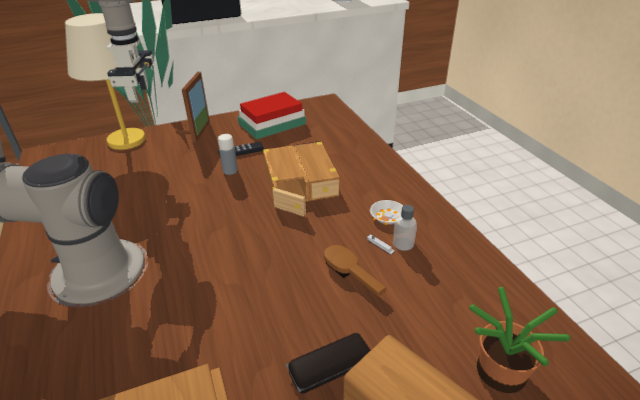

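The top view shows the box (228–302, 169–232) opening to the right, with the hinge near (296,234) and the door tip near (318,215). The brush runs from its head at (370,211) to the handle end at (424,200). The side view agrees. Next I'll crop in closer.

```bash
python3 - <<'E'
from h import *
im=cv2.imread("pics/top0.png"); a=cv2.resize(im[150:250,220:440],None,fx=3.6,fy=3.6,interpolation=cv2.INTER_CUBIC)
im=cv2.imread("pics/side0.png"); b=cv2.resize(im[130:220,250:450],None,fx=2.6,fy=2.6,interpolation=cv2.INTER_CUBIC)
o=np.zeros((600,800,3),np.uint8); o[:360,:792]=a; o[362:362+234,:520]=b; cv2.imwrite("pics/crop0.png",o)
# brush mask in top
t=cv2.imread("pics/top0.png"); hsv=cv2.cvtColor(t,cv2.COLOR_BGR2HSV); 
for p in[(380,211),(412,203),(400,230),(360,211),(260,200),(308,222)]: print(p,hsv[p[1],p[0]])
print(cast("top",[[380,211],[424,200]],0.03))
E
```

```text
(380, 211) [ 14 173 150]
(412, 203) [ 13 174 145]
(400, 230) [ 11 174 120]
(360, 211) [ 10 155 127]
(260, 200) [ 14 167 199]
(308, 222) [ 18 123 234]
[[ 0.5504886  -0.20878609  0.03      ]
 [ 0.58664467 -0.35796247  0.03      ]]
```

View pics/crop0.png

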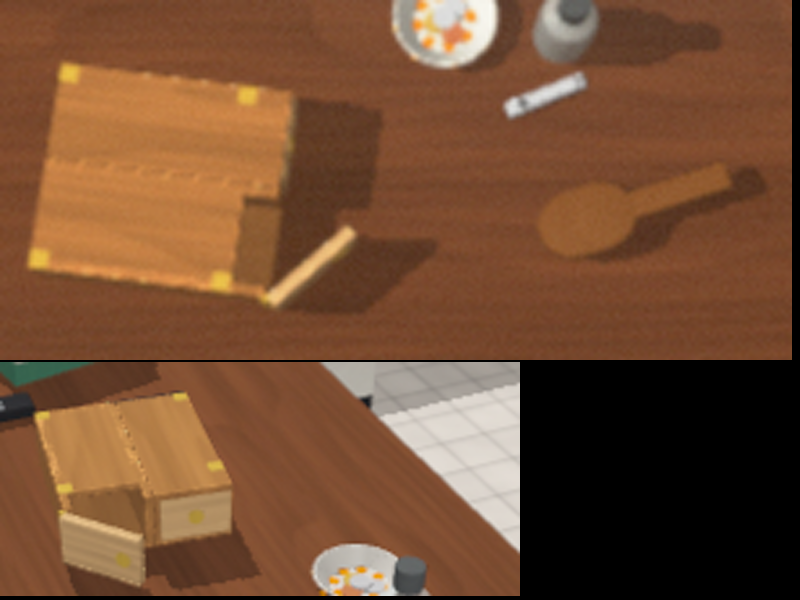

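The crop gives these box top corners in full-image pixels: (301.9,176.1), (293.6,232.2), (227.8,224.4) and (237.2,167.8). The door tip is near (318,214). The brush head end is near (370,211) and its handle end near (422.5,199).

```bash
cat >> h.py <<'E'
E
python3 - <<'E'
from h import *
px=np.array([[295,94],[265,296],[28,268],[62,64]])/3.6+[220-.36,150-.36]
P=cast("top",px,.068)[:,:2]
B=np.array([[0,-.14],[0,.05],[.213,.05],[.213,-.14]])
print(P, [np.linalg.norm(P[i]-P[(i+1)%4]) for i in range(4)])
bc=B.mean(0);pc=P.mean(0);H=(B-bc).T@(P-pc);a=np.arctan2(H[0,1]-H[1,0],H[0,0]+H[1,1])
R=np.array([[np.cos(a),-np.sin(a)],[np.sin(a),np.cos(a)]]);o=pc-R@bc
print("yaw",a,"origin",o,"res mm",((B@R.T+o)-P)*1e3)
tip=cast("top",(np.array([[351,232],[272,303]])/3.6+[219.6,149.6]),.066)[:,:2]
print("tip/hinge in box",(tip-o)@R)
# brush: difference by hue/brightness
t=cv2.imread("pics/top0.png");lab=cv2.cvtColor(t,cv2.COLOR_BGR2LAB).astype(int)
hsv=cv2.cvtColor(t,cv2.COLOR_BGR2HSV)
m=np.zeros(t.shape[:2],np.uint8);r=hsv[190:228,362:432];m[190:228,362:432]=((r[...,0]>=12)&(r[...,2]>128)&(r[...,1]>150))*255
m=cv2.morphologyEx(m,cv2.MORPH_OPEN,np.ones((2,2)))
cs=max(cv2.findContours(m,0,1)[0],key=cv2.contourArea);print(cv2.contourArea(cs))
c=np.full_like(m,0);cv2.drawContours(c,[cs],-1,255,-1);ys,xs=np.nonzero(c)
Q=cast("top",np.c_[xs,ys],.036)[:,:2]
(_,_),(w,h),_=cv2.minAreaRect((Q*1e3).astype(np.float32));print("rect",w,h)
u=np.linalg.svd(Q-Q.mean(0),full_matrices=0)[2][0]
if u[1]<0:u=-u
v=np.array([-u[1],u[0]])
s=Q@u;lo,hi=s.min(),s.max()
hd=Q[s<lo+.08];  print("axis yaw",np.arctan2(u[1],u[0]))
# handle and head mid widths
for f in(.1,.2,.3,.4,.5,.6,.7,.8,.9):
    k=abs(s-(lo+f*(hi-lo)))<.006;w=Q[k]@v;print(f,np.round([w.min(),w.max(),w.mean()],4))
print(lo,hi,u,v)
E
```

```text
[[0.66404598 0.05113265]
 [0.47903482 0.07790861]
 [0.50604031 0.28971254]
 [0.69372354 0.26417433]] [np.float64(0.18693871305736984), np.float64(0.21351861854791537), np.float64(0.1894127630930763), np.float64(0.21509884778874597)]
yaw 1.4351640638897918 origin [0.52672385 0.07129488] res mm [[ 1.39211693  1.23188126]
 [-1.851768    0.14710607]
 [-0.05608355 -0.61300591]
 [ 0.51573461 -0.76598143]]
tip/hinge in box [[-0.06841554 -0.01930982]
 [-0.00666553  0.05326561]]
546.0
rect 60.163475036621094 184.8231201171875
axis yaw 1.8786819467113125
0.1 [-0.4658 -0.4445 -0.4552]
0.2 [-0.4657 -0.4455 -0.4559]
0.3 [-0.4666 -0.4444 -0.4556]
0.4 [-0.4665 -0.4442 -0.4552]
0.5 [-0.4664 -0.4452 -0.4555]
0.6 [-0.4811 -0.4283 -0.4551]
0.7 [-0.4862 -0.4261 -0.4561]
0.8 [-0.4861 -0.426  -0.4562]
0.9 [-0.4828 -0.4291 -0.4555]
-0.5144023299967573 -0.3296278138317843 [-0.30304436  0.95297645] [-0.95297645 -0.30304436]
```

move_arm(
  rows=[
    [30,-38,0,0.1,1],
    [30,-38,0,0.1,1],
    [30,-38,0,0.1,1],
    [30,-38,0,0.1,1],
    [30,-38,0,0.1,1],
    [30,-38,0,0.1,1],
    [30,-38,0,0.1,1],
    [30,-38,0,0.1,1],
    [30,-38,0,0.1,1],
    [30,-38,0,0.1,1],
    [30,-38,0,0,1],
    [27,-39,0,0,1],
  ],
)

```text
time: 1.3
tool_pos: [0.5437, 0.0322, 0.2264]
tool_rot: [3.141, -0.0, -2.504]
contact_force: [0.3, 0.9, -0.3]
opening: 0.002
grip_force: 0.0
```

```bash
cat >> h.py <<'E'
from scipy.spatial.transform import Rotation
by=1.4352; Rb=np.array([[np.cos(by),-np.sin(by)],[np.sin(by),np.cos(by)]]); ob=np.array([.5267,.0713])
def b2w(p): return np.array(p)@Rb.T+ob
def w2b(p): return (np.array(p)-ob)@Rb
def wristT():
    s=monitor.observe(); T=np.eye(4);T[:3,:3]=Rotation.from_euler("xyz",s["tool_rot"]).as_matrix();T[:3,3]=s["tool_pos"]
    return T@np.array(vision.get_calibration("wrist")["mount"])
E
python3 - <<'E'
from h import *
T=wristT(); save("wrist","w1.png"); np.save("w1.npy",T); s=monitor.observe(); print(s["tool_pos"],s["tool_rot"],s["opening"],w2b(s["tool_pos"][:2]))
for p in[(0,50,66),(0,-40,60),(0,40,60),(0,-50,68),(0,-140,68),(30,0,68)]:
    print(p,proj("wrist",[*b2w([p[0]/1e3,p[1]/1e3]),p[2]/1e3],T))
print("tip",proj("wrist",s["tool_pos"]-[0,0,.18],T))
E
```

```text
[0.54732007 0.0263011  0.22600445] [-3.13738112e+00 -3.06830610e-04 -2.50715603e+00] 0.0007112344856481889 [-0.0417984 -0.0265138]
(0, 50, 66) [[391.67205377 156.54791146]]
(0, -40, 60) [[330.38165524 212.97430212]]
(0, 40, 60) [[383.36581433 162.34208086]]
(0, -50, 68) [[324.25706382 221.52875037]]
(0, -140, 68) [[269.81777301 273.41244918]]
(30, 0, 68) [[376.1499494  208.77493881]]
tip [[312.12957821 176.32747631]]
```

View pics/w1.png

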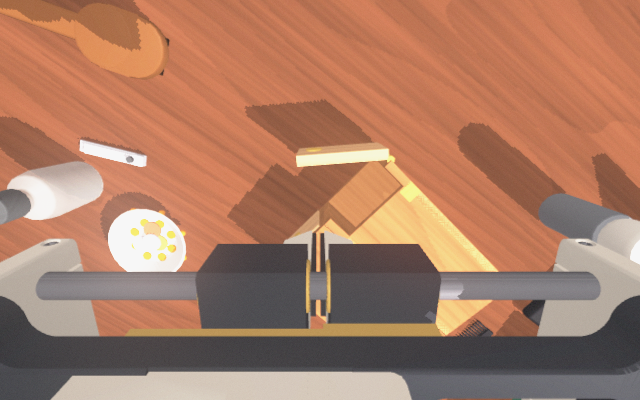

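The wrist view shows the door's top strip from (297,150–165) at its tip to (389,145–158) at the hinge. The doorway notch is near (360,195), and the closed fingers sit above the gap. I'll work out the gap in box coordinates.

```bash
python3 - <<'E'
from h import *
T=np.load("w1.npy")
for p in [(297,148),(297,157),(299,166),(388,144),(389,150),(390,158),(327,222),(402,165),(319,231),(355,190)]:
    print(p,*[np.round(w2b(cast("wrist",[p],z,T)[0,:2])*1e3) for z in(.006,.066)])
print(T[:3,3],w2b(T[:2,3]),monitor.observe()["tool_pos"])
E
```

```text
(297, 148) [-74. -21.] [-77. -12.]
(297, 157) [-66. -29.] [-70. -19.]
(299, 166) [-57. -35.] [-62. -25.]
(388, 144) [ 2. 61.] [-12.  56.]
(389, 150) [ 9. 56.] [-7. 53.]
(390, 158) [17. 51.] [-0. 48.]
(327, 222) [ 21. -64.] [  3. -49.]
(402, 165) [34. 55.] [14. 52.]
(319, 231) [ 22. -81.] [  4. -63.]
(355, 190) [16. -8.] [-1. -2.]
[ 0.48264134 -0.01388914  0.38415382] [-0.09036308  0.03213827] [0.54732007 0.0263011  0.22600445]
```

move_arm(
  rows=[
    [-5,15,-40,0.06,1],
    [0,0,-50,0,1],
    [0,0,-50,0,1],
    [0,0,-48,0,1],
    [0,0,0,0,1],
  ],
)

```text
time: 1.85
tool_pos: [0.5326, 0.0494, 0.0327]
tool_rot: [3.132, -0.01, -2.443]
contact_force: [-0.5, -0.1, 0.2]
opening: 0.0008
grip_force: 0.0
```

```bash
python3 - <<'E'
from h import *
s=monitor.observe(); p=w2b(s["tool_pos"][:2]); print(s["tool_pos"],s["tool_rot"],s["contact_force"],p)
c=s["tool_pos"][:2]
for t in np.linspace(.74,1.74,11):
    q=b2w(np.array([0,.05])+.072*np.array([-np.sin(t),-np.cos(t)])+.010*np.array([np.cos(t),-np.sin(t)]))
    print(round(t,2),np.round((q-c)*1e3,1)); c=q
E
```

```text
[0.53264679 0.04942163 0.03274215] [ 3.13203782 -0.01013786 -2.44342301] [-0.54986159 -0.10247261  0.16647131] [-0.02087365 -0.00884974]
0.74 [ -1.7 -20.2]
0.84 [-5.1 -5.1]
0.94 [-5.6 -4.6]
1.04 [-6.1 -4. ]
1.14 [-6.4 -3.4]
1.24 [-6.7 -2.7]
1.34 [-7. -2.]
1.44 [-7.1 -1.3]
1.54 [-7.2 -0.6]
1.64 [-7.3  0.1]
1.74 [-7.2  0.8]
```

move_arm(
  rows=[
    [-2,-20,0,0,1],
    [-5,-5,0,-0.1,1],
    [-6,-5,0,-0.1,1],
    [-6,-4,0,-0.1,1],
    [-6,-3,0,-0.1,1],
    [-7,-3,0,-0.1,1],
    [-7,-2,0,-0.1,1],
    [-7,-1,0,-0.1,1],
    [-7,-1,0,-0.1,1],
    [-7,0,0,-0.1,1],
    [-7,1,0,-0.1,1],
    [0,0,0,0,1],
  ],
)

```text
time: 3.05
tool_pos: [0.4713, 0.0061, 0.041]
tool_rot: [3.141, 0.002, 2.839]
contact_force: [-0.2, 0.3, -0.5]
opening: 0.0001
grip_force: 0.0
```

```bash
python3 - <<'E'
from h import *
s=monitor.observe(); print(w2b(s["tool_pos"][:2]),s["tool_pos"],s["tool_rot"],s["contact_force"])
a=save("top","t2.png")[150:270,220:440]
b=save("side","s2.png")[130:220,250:450]
o=np.zeros((600,800,3),np.uint8);o[:360,:660]=cv2.resize(a,None,fx=3,fy=3);o[362:596,:520]=cv2.resize(b,None,fx=2.6,fy=2.6)
cv2.imwrite("pics/c2.png",o[:,:,::-1])
E
```

```text
[-0.07209981  0.04603233] [0.47134367 0.00608471 0.04098347] [3.14110459e+00 2.48743343e-03 2.83901176e+00] [-0.24732873  0.32436934 -0.51020533]
```

View pics/c2.png

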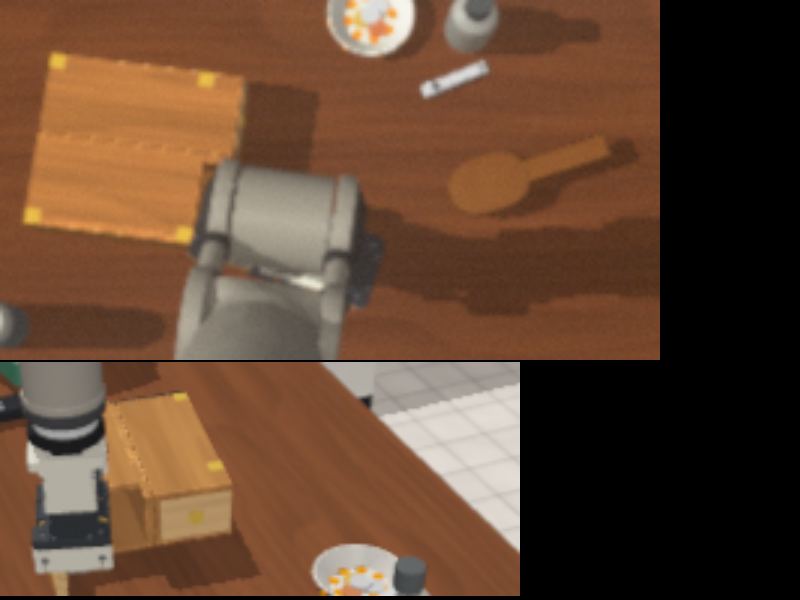

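The door now stands past square. I'll nudge it a little wider, back off, and go to the brush handle.

move_arm(
  rows=[
    [-6,1,0,0,1],
    [-6,1,0,0,1],
    [0,0,0,0,1],
    [25,-4,0,-0.06,1],
    [10,0,50,-0.1,1],
    [10,-40,40,-0.1,1],
    [10,-45,0,-0.1,0],
    [15,-45,0,-0.1,-1],
    [15,-45,0,-0.1,-1],
    [15,-45,0,-0.1,-1],
    [15,-45,0,-0.15,-1],
    [10,-40,0,-0.15,-1],
  ],
)

```text
time: 4.35
tool_pos: [0.5823, -0.2977, 0.1223]
tool_rot: [-3.141, -0.001, 1.874]
contact_force: [0.0, 0.2, -0.2]
opening: 0.0437
grip_force: 0.0
```

```bash
python3 - <<'E'
from h import *
T=wristT(); s=monitor.observe(); im=save("wrist","w3.png"); np.save("w3.npy",T); print(s["tool_pos"],s["tool_rot"],s["opening"])
top=save("top","t3.png")
o=np.zeros((600,640,3),np.uint8);o[:400]=im;o[402:582,:330]=cv2.resize(top[180:240,270:380],None,fx=3,fy=3)
cv2.imwrite("pics/c3.png",o[:,:,::-1])
u=np.array([-.30304,.95298,0]);c=np.array([.5621,-.2641,.036]);v=np.array([-.953,-.303,0])
for a in(-.093,-.04,.093):print(a,proj("wrist",[c+a*u+.013*v,c+a*u-.013*v],T).round())
g=c-.04*u; print("to go",(g[:2]-s["tool_pos"][:2])*1e3,1.8787-s["tool_rot"][2])
E
```

```text
[ 0.582323   -0.29771295  0.12226919] [-3.14121134e+00 -5.29171720e-04  1.87421641e+00] 0.04370578821072006
-0.093 [[292. 261.]
 [322. 261.]]
-0.04 [[291. 204.]
 [322. 204.]]
0.093 [[285.  27.]
 [321.  27.]]
to go [-8.10140232 -4.50625452] 0.004483586315296995
```

View pics/c3.png

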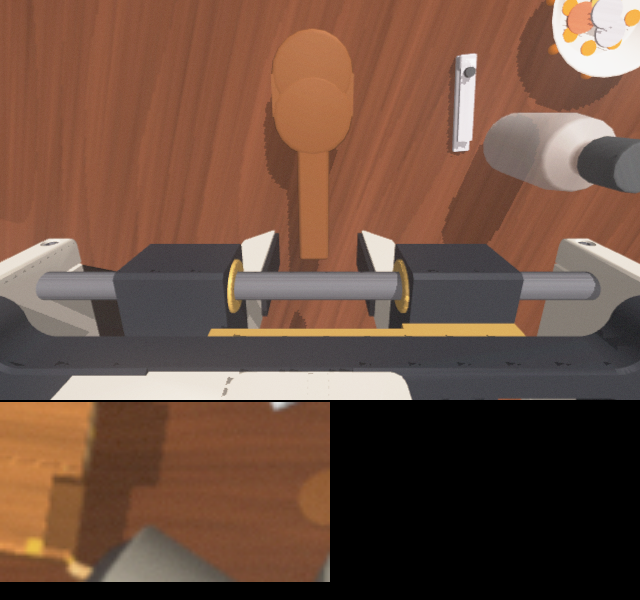

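The handle is in the wrist view, ending at (313,258) with its axis vertical in the image. It sits about 4 mm left of the tool centre. I'll correct for that, descend and grip.

move_arm(
  rows=[
    [-3,-3,0,0,-1],
    [0,0,-30,0,-1],
    [0,0,-40,0,-1],
    [0,0,-30,0,-1],
    [0,0,-12,0,-1],
    [0,0,0,0,1],
    [0,0,0,0,1],
    [0,0,0,0,1],
    [0,0,0,0,1],
    [0,0,0,0,1],
    [0,0,0,0,1],
  ],
  newtons=50,
)

```text
time: 5.55
tool_pos: [0.5795, -0.299, 0.0112]
tool_rot: [3.141, 0.001, 1.88]
contact_force: [0.5, 0.8, 0.4]
opening: 0.0485
grip_force: 0.0
```

move_arm(
  rows=[
    [0,0,0,0,1],
    [0,0,0,0,1],
    [0,0,0,0,1],
    [0,0,0,0,1],
    [0,0,0,0,1],
    [0,0,0,0,1],
  ],
)

```text
time: 6.15
tool_pos: [0.5793, -0.2988, 0.0105]
tool_rot: [3.142, -0.0, 1.88]
contact_force: [0.5, 0.0, 0.2]
opening: 0.0255
grip_force: 50.0
```

move_arm(
  rows=[
    [0,0,15,0,1],
    [0,0,20,0,1],
    [-9,25,5,-0.055,1],
    [-9,25,0,-0.055,1],
    [-9,25,0,-0.055,1],
    [-9,25,0,-0.055,1],
    [-9,25,0,-0.055,1],
    [-9,25,0,-0.055,1],
    [-9,25,0,-0.055,1],
    [-9,25,0,-0.055,1],
    [-2,11,0,-0.005,1],
    [0,0,0,0,1],
  ],
)

```text
time: 7.35
tool_pos: [0.5056, -0.0869, 0.0514]
tool_rot: [3.141, 0.0, 1.438]
contact_force: [0.4, -0.9, -2.3]
opening: 0.026
grip_force: 50.0
```

```bash
python3 - <<'E'
from h import *
T=wristT(); s=monitor.observe(); im=save("wrist","w4.png"); np.save("w4.npy",T); print(s["tool_pos"],s["tool_rot"],s["opening"],w2b(s["tool_pos"][:2]),s["tool_rot"][2]-by)
top=save("top","t4.png");sd=save("side","s4.png")
o=np.zeros((600,800,3),np.uint8);o[:350,:640]=im[:350];o[352:592,:400]=cv2.resize(top[160:240,270:403],(400,240));o[352:592,402:]=cv2.resize(sd[150:270,260:459],(398,240))
cv2.imwrite("pics/c4.png",o[:,:,::-1])
for p in[(0,40,66),(0,-40,60),(0,-50,68),(0,-140,68),(30,40,68),(30,-40,68)]:
    print(p,proj("wrist",[*b2w([p[0]/1e3,p[1]/1e3]),p[2]/1e3],T).round())
E
```

```text
[ 0.50562317 -0.08688297  0.05136567] [3.14063098e+00 1.71361586e-04 1.43795666e+00] 0.02595616977995405 [-0.15958018 -0.0005    ] 0.002756660474100503
(0, 40, 66) [[ 208. -126.]]
(0, -40, 60) [[ 418. -114.]]
(0, -50, 68) [[ 452. -129.]]
(0, -140, 68) [[ 699. -128.]]
(30, 40, 68) [[ 197. -243.]]
(30, -40, 68) [[ 434. -242.]]
```

View pics/c4.png

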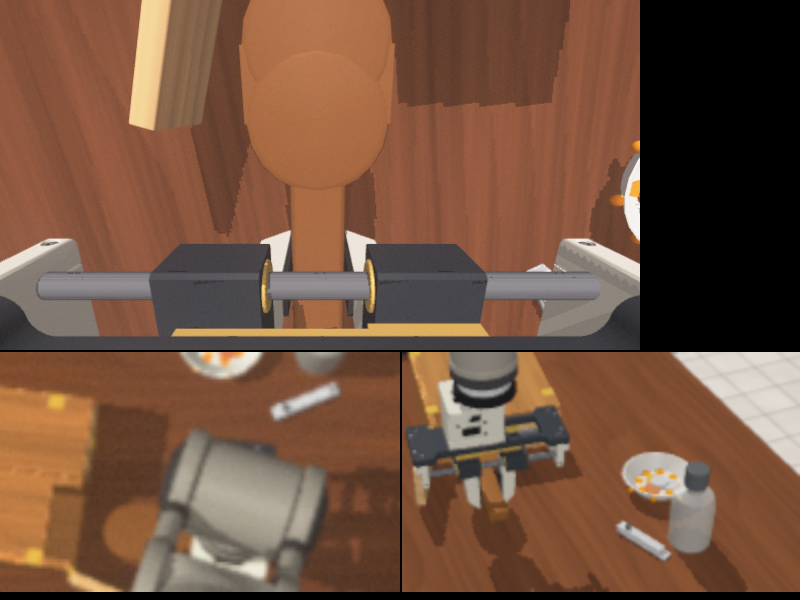

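The brush is centred in the grip and in line with the doorway, and the door stands well open on the left. I'll lower it and insert.

move_arm(
  rows=[
    [0,0,-13,0,1],
    [0,0,-13,0,1],
    [2,15,0,0,1],
    [2,15,0,0,1],
    [2,15,0,0,1],
    [2,15,0,0,1],
    [2,15,0,0,1],
    [2,15,0,0,1],
    [2,15,0,0,1],
    [0,0,0,0,1],
  ],
)

```text
time: 8.5
tool_pos: [0.5195, 0.0194, 0.0247]
tool_rot: [3.141, -0.0, 1.437]
contact_force: [0.5, 0.0, -0.5]
opening: 0.0253
grip_force: 50.0
```

move_arm(
  rows=[
    [2,15,0,0,1],
    [2,15,0,0,1],
    [2,15,0,0,1],
    [2,12,0,0,1],
    [1,9,0,0,1],
    [0,0,0,0,1],
  ],
)

```text
time: 9.1
tool_pos: [0.5284, 0.0845, 0.0245]
tool_rot: [3.141, -0.0, 1.436]
contact_force: [-0.3, 0.1, -0.9]
opening: 0.0258
grip_force: 50.0
```

```bash
python3 - <<'E'
from h import *
T=wristT(); s=monitor.observe(); im=save("wrist","w5.png"); print(s["tool_pos"],s["contact_force"],w2b(s["tool_pos"][:2]),s["tool_rot"][2]-by)
sd=save("side","s5.png")
o=np.zeros((600,800,3),np.uint8);o[:350,:640]=im[:350];o[352:592,402:]=cv2.resize(sd[110:230,230:429],(398,240))
cv2.imwrite("pics/c5.png",o[:,:,::-1])
for p in[(0,40,66),(30,40,68),(30,-40,68)]:
    print(p,proj("wrist",[*b2w([p[0]/1e3,p[1]/1e3]),p[2]/1e3],T).round())
E
```

```text
[0.52838727 0.08449067 0.02454363] [-0.27709087  0.09470692 -0.91857878] [0.01329768 0.00011135] 0.0012244111625054899
(0, 40, 66) [[227. 317.]]
(30, 40, 68) [[220. 258.]]
(30, -40, 68) [[413. 258.]]
```

View pics/c5.png

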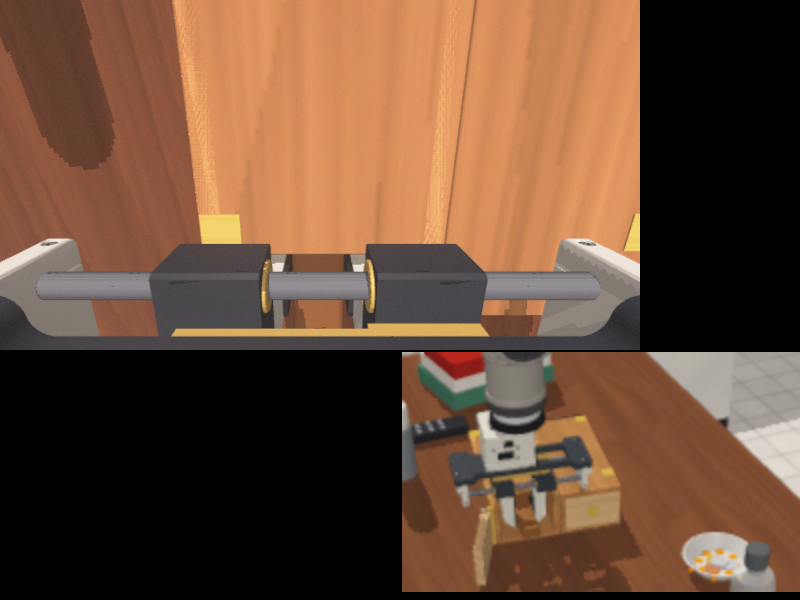

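The side view shows the brush under the top with the fingers in the notch. I'll lower it to the floor and open the fingers only a little, because of the side walls.

move_arm(
  rows=[
    [0,0,-4,0,1],
    [0,0,-3,0,1],
    [0,0,-1,0,1],
    [0,0,0,0,0.28],
    [0,0,0,0,0.28],
    [0,0,0,0,0.28],
    [0,0,0,0,0.28],
  ],
)

```text
time: 9.9
tool_pos: [0.5284, 0.0833, 0.0167]
tool_rot: [3.141, -0.0, 1.435]
contact_force: [0.3, -0.5, 0.1]
opening: 0.0329
grip_force: 0.0
```

move_arm(
  rows=[
    [0,0,20,0,0.28],
    [0,0,25,0,0.28],
    [0,0,10,0,0.28],
    [-4,-30,0,0,1],
    [-4,-30,0,0,1],
    [-4,-30,0,0,1],
    [0,0,0,0,1],
    [0,0,-25,0,1],
    [0,0,-20,0,1],
    [0,0,0,0,1],
  ],
)

```text
time: 10.9
tool_pos: [0.5145, -0.006, 0.0243]
tool_rot: [-3.137, -0.0, 1.435]
contact_force: [-0.2, -0.1, 1.4]
opening: 0.0004
grip_force: 0.0
```

```bash
python3 - <<'E'
from h import *
T=wristT(); s=monitor.observe(); im=save("wrist","w6.png"); print(s["tool_pos"],s["opening"],w2b(s["tool_pos"][:2]),s["tool_rot"][2]-by)
sd=save("side","s6.png")
o=np.zeros((600,800,3),np.uint8);o[:350,:640]=im[:350];o[352:592,402:]=cv2.resize(sd[110:230,230:429],(398,240))
cv2.imwrite("pics/c6.png",o[:,:,::-1])
for p in[(-42,13,42),(-42,-13,42),(0,40,66),(30,40,60),(30,-40,60)]:
    print(p,proj("wrist",[*b2w([p[0]/1e3,p[1]/1e3]),p[2]/1e3],T).round())
E
```

```text
[ 0.51445403 -0.00597545  0.02425897] 0.00039898460419462306 [-0.07822156  0.00168738] -0.00036525193630398967
(-42, 13, 42) [[292. 196.]]
(-42, -13, 42) [[347. 196.]]
(0, 40, 66) [[209. 103.]]
(30, 40, 60) [[207.  14.]]
(30, -40, 60) [[433.  14.]]
```

View pics/c6.png

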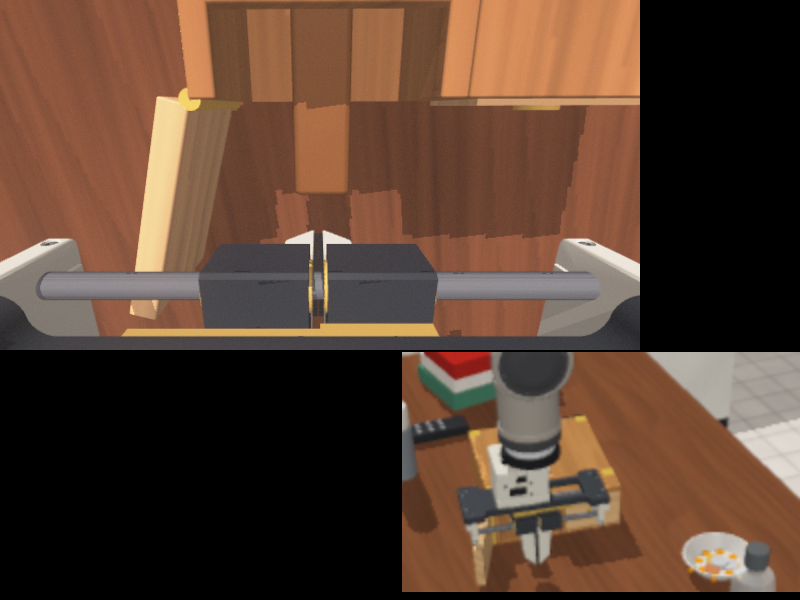

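The handle end shows at (295–348,192) and is straight in the doorway, with the box about 3 mm deeper than estimated. I'll push the end in about 55 mm with the shut fingers.

move_arm(
  rows=[
    [3,14,0,0,1],
    [2,10,0,0,1],
    [1,9,0,0,1],
    [1,9,0,0,1],
    [1,9,0,0,1],
    [1,9,0,0,1],
    [1,9,0,0,1],
    [1,7,0,0,1],
    [1,6,0,0,1],
    [0,0,0,0,1],
  ],
)

```text
time: 12.0
tool_pos: [0.5284, 0.076, 0.0265]
tool_rot: [3.141, -0.0, 1.435]
contact_force: [0.1, -0.6, 0.4]
opening: 0.0007
grip_force: 0.0
```

move_arm(
  rows=[
    [-2,-15,0,0,1],
    [-4,-30,0,0,1],
    [-4,-30,0,0,1],
    [0,-5,0,0,1],
    [0,0,0,0,1],
  ],
)

```text
time: 12.5
tool_pos: [0.5182, -0.0064, 0.0266]
tool_rot: [3.142, -0.0, 1.432]
contact_force: [-0.0, -0.5, -1.0]
opening: 0.0003
grip_force: 0.0
```

```bash
python3 - <<'E'
from h import *
T=wristT(); s=monitor.observe(); im=save("wrist","w7.png");np.save("w7.npy",T); print(s["tool_pos"],w2b(s["tool_pos"][:2]))
cv2.imwrite("pics/c7.png",im[:350,:,::-1])
for p in[(0,40,66),(0,-40,6),(0,40,6),(30,40,60),(30,-40,60),(10,13,42),(10,-13,42)]:
    print(p,proj("wrist",[*b2w([p[0]/1e3,p[1]/1e3]),p[2]/1e3],T).round())
E
```

```text
[ 0.51816858 -0.00644202  0.02661261] [-0.0781817  -0.00205614]
(0, 40, 66) [[201. 103.]]
(0, -40, 6) [[384. 104.]]
(0, 40, 6) [[240. 104.]]
(30, 40, 60) [[198.  17.]]
(30, -40, 60) [[420.  16.]]
(10, 13, 42) [[281.  80.]]
(10, -13, 42) [[340.  79.]]
```

View pics/c7.png

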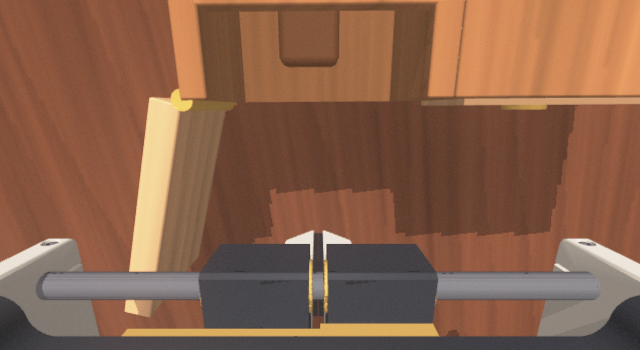

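The handle end is at (309,65), behind the floor's front edge at row 101, so the whole brush is inside. Next I'll go around to the outer face of the door.

move_arm(
  rows=[
    [0,0,50,0.139,1],
    [0,0,40,0.139,1],
    [-20,6,0,0.139,1],
    [-20,6,0,0.139,1],
    [-20,6,0,0.139,1],
    [-20,6,0,0.139,1],
    [-20,4,0,0.139,1],
    [0,0,0,0.139,1],
    [0,0,0,0.139,1],
    [0,0,0,0.139,1],
    [0,0,0,0,1],
  ],
)

```text
time: 13.65
tool_pos: [0.4183, 0.024, 0.1167]
tool_rot: [3.141, 0.0, 2.827]
contact_force: [0.2, 0.4, 0.1]
opening: 0.0003
grip_force: 0.0
```

```bash
python3 - <<'E'
from h import *
T=np.load("w7.npy"); print("door edge pts",w2b(cast("wrist",[(155,98),(131,312),(152,315),(205,98)],.066,T)[:,:2]))
s=monitor.observe(); print(s["tool_pos"],s["tool_rot"],w2b(s["tool_pos"][:2]))
ob2=ob+Rb@np.array([.003,-.002])
c=None
for t in np.linspace(1.8,0,13):
    n=np.array([np.cos(t),-np.sin(t)])
    q=ob2+Rb@(np.array([0,.05])+.075*np.array([-np.sin(t),-np.cos(t)])-.021*n)
    if c is None: print("start off",(q-s["tool_pos"][:2])*1e3)
    else: print(round(t,2),np.round((q-c)*1e3,1))
    c=q
E
```

```text
door edge pts [[ 0.0019845   0.05671978]
 [-0.09025367  0.08192208]
 [-0.09189248  0.07265524]
 [ 0.00191531  0.0383433 ]]
[0.41825884 0.02396296 0.11667015] [3.14132775e+00 1.17948309e-04 2.82726976e+00] [-0.06156173  0.10104669]
start off [14.91202233 -5.77442339]
1.65 [ 9.9 -6.2]
1.5 [10.7 -4.7]
1.35 [11.3 -3. ]
1.2 [11.6 -1.3]
1.05 [11.7  0.4]
0.9 [11.5  2.2]
0.75 [11.   3.9]
0.6 [10.3  5.5]
0.45 [9.4 6.9]
0.3 [8.2 8.3]
0.15 [6.9 9.4]
0.0 [ 5.4 10.3]
```

move_arm(
  rows=[
    [0,0,-42,0,1],
    [0,0,-40,0,1],
    [0,0,0,0,1],
    [8,-3,0,0,1],
    [7,-3,0,0,1],
    [10,-6,0,-0.1,1],
    [11,-5,0,-0.14,1],
    [11,-3,0,-0.14,1],
    [12,-1,0,-0.14,1],
    [12,0,0,-0.14,1],
    [11,2,0,-0.14,1],
    [11,4,0,-0.14,1],
  ],
)

```text
time: 14.85
tool_pos: [0.5135, 0.0077, 0.037]
tool_rot: [3.138, 0.002, 1.878]
contact_force: [-0.6, -1.1, -0.0]
opening: 0.0005
grip_force: 0.4
```

move_arm(
  rows=[
    [10,6,0,-0.14,1],
    [9,7,0,-0.14,1],
    [8,8,0,-0.14,1],
    [7,9,0,-0.1,1],
    [0,0,0,0,1],
  ],
)

```text
time: 15.35
tool_pos: [0.5479, 0.0387, 0.0369]
tool_rot: [3.136, -0.001, 1.364]
contact_force: [0.5, -0.1, -0.2]
opening: 0.0007
grip_force: 0.0
```

```bash
python3 - <<'E'
from h import *
s=monitor.observe(); print(s["tool_pos"],s["tool_rot"][2]-by,w2b(s["tool_pos"][:2]),s["contact_force"])
E
```

```text
[0.54789585 0.03866886 0.03693541] -0.07099558134115713 [-0.02946634 -0.02541241] [ 0.48792571 -0.09343438 -0.20482626]
```

move_arm(
  rows=[
    [1,4,0,0.07,1],
    [0,4,0,0,1],
    [0,3,0,0,1],
    [0,0,0,0,1],
  ],
)

```text
time: 15.75
tool_pos: [0.5472, 0.0471, 0.0359]
tool_rot: [3.139, 0.003, 1.435]
contact_force: [0.0, -10.8, 3.9]
opening: 0.0002
grip_force: 5.1
```

move_arm(
  rows=[
    [0,1,0,0,1],
    [0,0,0,0,1],
    [-2,-15,0,0,1],
    [-6,-45,0,0,1],
    [-6,-45,30,0,1],
    [0,-40,50,0,1],
    [0,-40,50,0,1],
    [0,0,0,0,1],
  ],
)

```text
time: 16.55
tool_pos: [0.5356, -0.1186, 0.146]
tool_rot: [3.13, 0.003, 1.43]
contact_force: [-0.0, -0.4, -0.6]
opening: -0.0
grip_force: 0.0
```

```bash
python3 - <<'E'
from h import *
im=save("wrist","w8.png");top=save("top","t8.png");sd=save("side","s8.png")
o=np.zeros((600,800,3),np.uint8);o[:250,:640]=im[:250];o[252:592,:400]=cv2.resize(top[140:270,200:353],(400,340));o[252:592,402:]=cv2.resize(sd[110:260,240:415],(398,340))
cv2.imwrite("pics/c8.png",o[:,:,::-1]); print(monitor.observe()["time"],monitor.observe()["contact_force"])
E
```

```text
16.7 [ 0.35392841  0.26238245 -1.31974063]
```

View pics/c8.png

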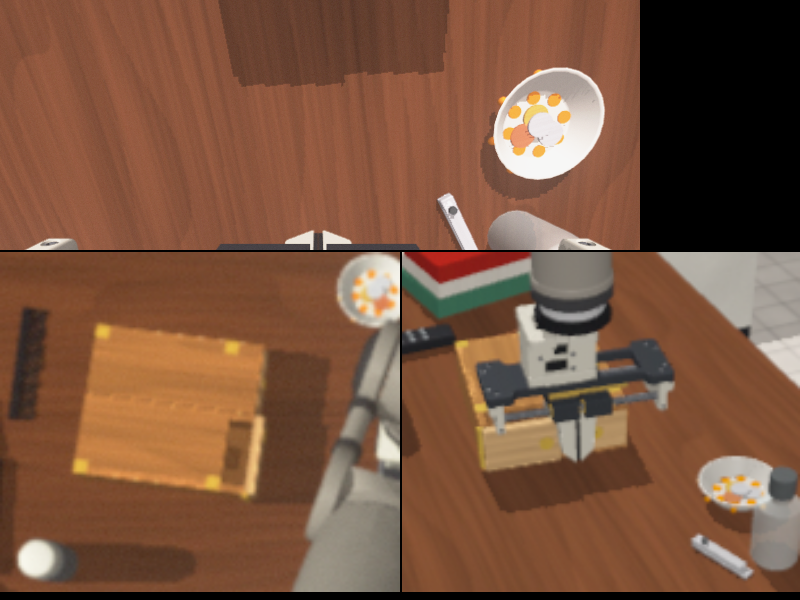

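Both views show the door flush with the front, the brush inside, and the other things where they were.

```bash
python3 -c "
from cell import workorder
print(workorder.hand_in())"
```

```text
the job is handed in; nothing more can be done
None
```

The job is handed in (about 17 s on the robot's clock): the brush lies fully inside the bay on its bristles, the door is fully shut, and I saw none of the other things moved.

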